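Make up a water and a soil sampling kit

TASK

Make up the two field sampling kits from the stock on the bench. In the three-compartment tray, stand the wide-mouth round bottle in the large end compartment, the centrifuge tube in the middle one and the dropper bottle in the other end one; in the two-compartment tray, stand the small jar in the squarish compartment and lay the scoop flat along the long one, open side up. Leave the large jar and the square bottle standing where they are.

Things in the scene. Friction and masses are not known exactly. Their poses are not given: they have to be found in the camera images.
- water_tray: Three-compartment white tray, 200 mm (its x) by 80 mm (its y), 18 mm high, walls and dividers 4 mm; does not move. Compartments in a row along x, 72 mm wide in y: from the +x end a large one 74 mm long (centre x = +59 mm), a middle one 56 mm (x = -10 mm), an end one 54 mm (x = -69 mm); floors at z = 4 mm. Origin: centre of the underside, z up.
- soil_tray: Two-compartment white tray, 200 mm (its x) by 80 mm (its y), 18 mm high, walls and divider 4 mm; does not move. Compartments along x, 72 mm wide in y: a squarish one 64 mm long at the +x end (centre x = +64 mm) and a long one of 124 mm (centre x = -34 mm); floors at z = 4 mm. Origin: centre of the underside, z up.
- bottle: Wide-mouth sample bottle: round white body 50 mm in diameter and straight up to 66 mm, short shoulder, blue screw cap 41 mm in diameter, 96 mm high in all, 40 to 85 g, standing. Origin: centre of the underside; z up. 
- tube: Self-standing centrifuge tube: slim pale cylinder 30 mm in diameter with a flat foot, blue cap 34 mm in diameter from 98 mm up to its flat top at 114 mm (the cap is a good grip), 25 to 60 g, standing. Origin: centre of the underside; z up. 
- dropper: Small dropper bottle: white body 28 mm in diameter and 50 mm high, on it a narrow pointed blue cap (19 mm wide), 78 mm high in all, 20 to 45 g, standing. Origin: centre of the underside; z up. 
- jar: Small specimen jar: pale, 42 mm in diameter, with a blue screw lid 46 mm in diameter from 36 mm up to its flat top at 54 mm, 25 to 60 g, standing. Origin: centre of the underside; z up. 
- scoop: Small white plastic scoop lying flat, 100 mm long along its x: a straight handle 12 mm wide and 12 mm high from x = -50 to +7 mm, then an open-topped box-shaped bowl 28 mm wide and 20 mm high from x = +7 to +50 mm, open at its front; 17 to 35 g. Origin: middle of its length, on the underside; z up. The handle is best held about 14 mm behind the origin (x = -14 mm).
- big_jar: Spare stock, not wanted: a large jar of the same kind as the small one, 58 mm in diameter, lid 62 mm, 85 mm high, loose, 100 g. Origin: centre of the underside; z up. 
- square_bottle: Spare stock, not wanted: a pale square bottle, 54 mm square, narrow neck with a blue cap 33 mm in diameter, 128 mm high, loose, 150 g. Origin: centre of the underside; z up. 
Not all that is in view belongs to the job. Leave any turquoise look-alike of the dropper alone.

How it is judged:
By the outcome, as a careful person would: the job done as asked, in the order asked, and still so for the second after the job is handed in, with the robot touching nothing.
It also fails if it takes over 128 s, if anything falls off the work surface, if the arm or the gripper's body presses on something with over 40 N, if the wrist force passes 120 N, or if a joint passes its speed limit or range.

ROBOT

A 6-joint arm with a two-finger parallel gripper is mounted at the origin on the work surface. World frame = base frame: x ahead of the robot, y to its left, z up, the work surface at z = 0. Lengths are in m, angles in rad, forces in N, time in s.
With the tool pointing down it reaches from about 0.35 to 0.85 m from the base axis. Payload 8.1 kg.
Tool frame: the origin (TCP) lies midway between the tips of the shut fingers; the grasp point (between the pads) lies 19 mm behind it (bot.grip_point_offset is the distance from the TCP to the grasp point, in m); z points along the fingers, y is the line along which they close (so a half turn about z gives the same grasp; the last joint's range is limited). The gripper opens to 85 mm and grips with 20 to 120 N. Pads are 22 mm wide; open, the fingers measure 114 mm over their backs; the gripper's body (76 mm by 85 mm) begins 54 mm behind the grasp point. The pads swing forward as they close: fully open they stand 13 mm farther back than shut.
Start: joints at [-1.336, 0.13, 1.488, -0, 1.523, -0.085], TCP at [0.189, -0.57, 0.231] pointing down, gripper open.
Joint ranges: [-2.96, 2.96], [-0.89, 2.26], [0.02, 2.5], [-1.34, 4.48], [0, 2.73], [-2.66, 2.66]. Speed limits (rad/s): [2.39, 2.39, 2.79, 3.14, 3.14, 3.14].

INTERFACE

Orientations are given as a unit quaternion [x, y, z, w].
In Python, from workcell import bot gives the robot as it stands.
- The arm moves only by the tool servo_tool, never from a script. Its argument "series" is a list that holds one entry, the list of rows, each a list of 5 numbers: the shift along the world's x, y, z in cm, then the turn about the world's z in rad, then the finger opening in cm, from 0 to 8.54. In form: [[[dx, dy, dz, twist, grip], ...]]. A call has 1 to 8 rows; each row is the pose to reach, as a shift and turn from the pose commanded when the call began; what a row does not reach only later rows make up. A row lasts 1/8 s, in which the tool goes at most 62.5 mm and 10.7 degrees, less where a joint would pass 70% of its speed; a pose out of reach is approached as far as the arm can. A call with a gripper value outside its range is refused whole. The fingers move at their own pace and stop on an object; "force" is the grip in N (left out, the last holds). Time passes only in rows, so rows that repeat a pose let the fingers close. It gives the time, the measured TCP pose, the force, the opening and the grip force at its end, in the units of the state.
- bot.observe(): the state, without advancing time (a new reading comes with each control period).
- bot.capture(name): name is "side" or "top" or "wrist"; returns the picture (384x512x3 uint8, blue, green, red); there is no depth.
- bot.calibration(name): a dict with "K" (3x3 intrinsics, pixels), "rvec" (rotation vector, rad) and "tvec" (3), from world to camera coordinates, as OpenCV has them. Camera axes: x right, y down, z forward; pixel columns grow to the right and rows downward; lengths in m; the calibration is good to about 2 mm. A picture is of the moment at which its call begins: read the wrist's pose just before it. calibration takes no time and is no camera call; for the wrist camera it gives the pose at the moment of the call.
- bot.finish_job(): hands the job in; it is judged then, once.
The state is a dict: "time_s": time; "joint_positions": joint angles; "joint_vel": joint speeds; "effort": joint torques, N m; "tcp_pos": TCP position; "ee_rot": TCP orientation; "ft_force": force on the tool from outside, world axes, zero at the start; "moment": the same for the moment, N m; "opening": finger opening in m; "grasp_force": force on a finger pad.
Only numpy, scipy, OpenCV 4.12 (cv2) and the standard library are available. Lean on these libraries where they do the work, as an engineer would, in place of code of your own. Each camera call takes 0.05 s, during which the arm holds its last target. There are 200 camera calls.

## Working session

There is one attempt and no reset: what is moved stays moved. The work goes in short steps, Python scripts to look and compute and a tool call to move; the robot and the scene stay as the last step left them, time stands still between calls to the robot, and variables do not carry over. Pictures are saved under pics/ and viewed, at most 14 in all, crops included, and the job is handed in when it is done.

Besides the shell and the picture viewer there is one more tool, called as name(argument=value, ...), one argument or row to a line, values as JSON. servo_tool: Moves the arm, as the interface text tells. Its arguments: {"type":"object","properties":{"series":{"type":"array"},"force":{"type":"number"}},"required":["series"]}

```bash
mkdir -p pics; ls; cat > h.py <<'E'
import cv2,numpy as np
from workcell import bot
def ray(cam,u,v,z,cal=None):
    c=cal or bot.calibration(cam); K=np.array(c["K"],float);R=cv2.Rodrigues(np.array(c["rvec"],float))[0];t=np.array(c["tvec"],float).ravel()
    d=R.T@np.linalg.inv(K)@np.array([u,v,1.]);o=-R.T@t
    return o+d*(z-o[2])/d[2]
def proj(cam,P):
    c=bot.calibration(cam)
    return cv2.projectPoints(np.array(P,float).reshape(-1,1,3),np.array(c["rvec"],float),np.array(c["tvec"],float),np.array(c["K"],float),None)[0].reshape(-1,2)
E
python3 - <<'E'
from h import *
for n in("top","side"):
    im=bot.capture(n); cv2.imwrite(f"pics/{n}0.png",im); cv2.imwrite(f"pics/{n}0b.png",cv2.resize(im,(800,600),interpolation=cv2.INTER_CUBIC))
    c=bot.calibration(n);R=cv2.Rodrigues(np.array(c["rvec"],float))[0];print(n,-R.T@np.array(c["tvec"],float).ravel(),np.array(c["K"])[0,0])
print(bot.observe())
E
```

```text
pics
top [0.50482832 0.01139869 0.80530812] 367.73761140080734
side [ 0.31626615 -0.58314396  0.46343447] 359.5368233996536
{'time_s': 0.1, 'joint_positions': array([-1.33642692e+00,  1.31094378e-01,  1.48916232e+00,  9.55767589e-06,
        1.52300241e+00, -8.53974965e-02]), 'joint_vel': array([ 8.76425837e-04, -9.30966064e-04, -2.87574089e-03,  2.27321937e-05,
       -3.53975505e-04, -6.01295820e-04]), 'effort': array([ 1.55023670e-03, -5.70950961e+01, -5.01941729e+01, -1.69631521e-04,
        8.12267623e-03,  2.64243761e-05]), 'tcp_pos': array([ 0.18851866, -0.56909719,  0.23034854]), 'ee_rot': array([ 9.87245539e-01,  1.59202863e-01, -5.72464576e-05, -8.31272841e-04]), 'ft_force': array([-0.13141899, -0.507737  , -0.6006689 ]), 'moment': array([ 0.08398899, -0.01849138, -0.01651774]), 'grasp_force': 0.0, 'opening': 0.08527407059071698}
```

View pics/top0b.png

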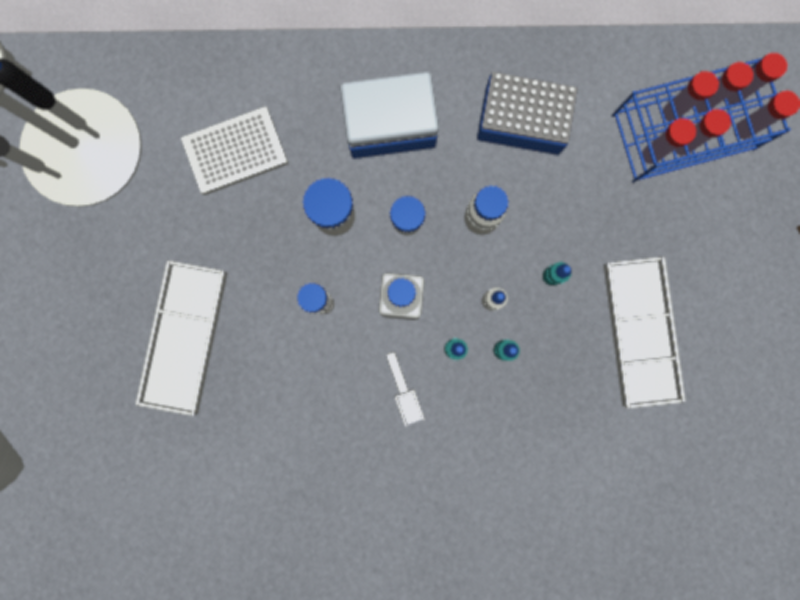

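View pics/side0b.png

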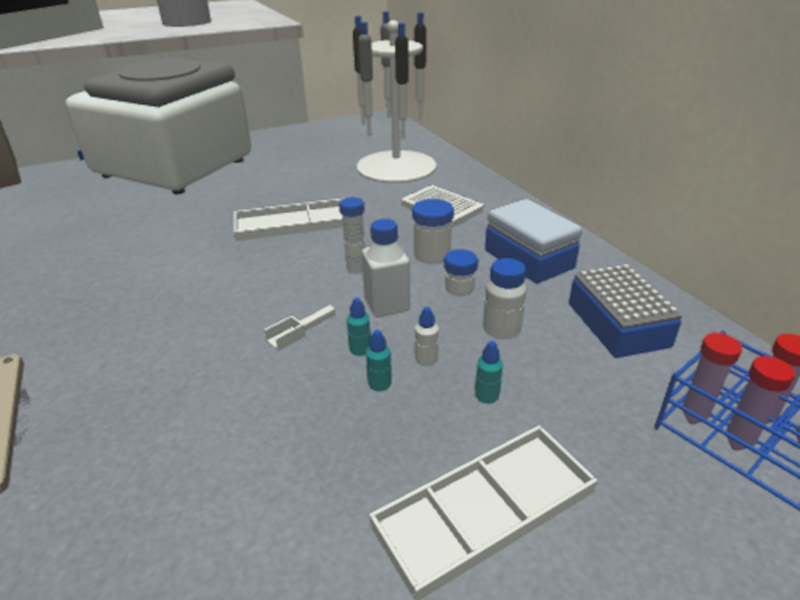

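Top view (800x600 px): blue-lidded things are the big jar (328,203), small jar (408,214), bottle (491,203), tube (312,297) and square bottle (402,292). The white dropper is at (496,298), with turquoise look-alikes at (558,273), (457,349) and (508,350), and the scoop is at about (405,388). The water tray is on the right with its large compartment at the top; the soil tray is on the left with its squarish one at the top. Next I measure and confirm in one crop.

```bash
python3 - <<'E'
from h import *
im=cv2.imread("pics/top0.png"); s=.64
hsv=cv2.cvtColor(im,cv2.COLOR_BGR2HSV)
blue=cv2.inRange(hsv,(105,140,60),(125,255,255))
n,l,st,ce=cv2.connectedComponentsWithStats(blue)
def near(u,v,nm,z):
    i=1+np.argmin([np.hypot(*(c-np.array([u*s,v*s]))) if a[4]>15 else 999 for c,a in zip(ce[1:],st[1:])])
    print(nm,ce[i].round(1),st[i][2:4],ray("top",*ce[i],z).round(4), 'diam', (np.linalg.norm(ray("top",ce[i][0]+.5,ce[i][1],z)-ray("top",ce[i][0]-.5,ce[i][1],z))*st[i][2]).round(3))
for a in[(328,203,"big",.085),(408,214,"jar",.054),(491,203,"bottle",.096),(312,297,"tube",.114),(402,292,"sq",.128),(498,297,"drop",.065),(564,270,"t1",.065),(458,349,"t2",.065),(510,350,"t3",.065)]: near(*a)
w=cv2.inRange(hsv,(0,0,175),(180,60,255)); w=cv2.morphologyEx(w,cv2.MORPH_CLOSE,np.ones((5,5)))
n,l,st,ce=cv2.connectedComponentsWithStats(w)
for nm,u,v,z in(("soil",180,350,.016),("water",645,338,.016),("scoop",410,410,.012)):
    i=1+np.argmin([np.hypot(*(c-np.array([u*s,v*s]))) if a[4]>100 else 999 for c,a in zip(ce[1:],st[1:])])
    b=cv2.boxPoints(cv2.minAreaRect(np.argwhere(l==i)[:,::-1].astype(np.float32)))
    P=np.array([ray("top",*p,z)[:2] for p in b]);e=np.diff(np.vstack([P,P[:1]]),axis=0);L=np.linalg.norm(e,axis=1);k=L.argmax()
    print(nm,P.mean(0).round(4),L.round(3),"axis deg",np.degrees(np.arctan2(e[k][1],e[k][0])).round(1)%180,st[i][4])
print("scoop ends",[ray("top",u*s,v*s,.012).round(4) for u,v in((391,354),(415,423))])
cv2.imwrite("pics/c1.png",cv2.resize(im[110:280,175:385],None,fx=3.5,fy=3.5,interpolation=cv2.INTER_CUBIC))
E
```

```text
big [209.4 129.4] [30 30] [0.6848 0.1011 0.085 ] diam 0.06
jar [260.4 136.4] [22 22] [ 6.762e-01 -6.000e-04  5.400e-02] diam 0.046
bottle [314.1 129.4] [21 20] [ 0.6789 -0.1053  0.096 ] diam 0.041
tube [199.4 190.2] [18 17] [0.5616 0.1172 0.114 ] diam 0.034
sq [256.5 186.7] [16 17] [0.5651 0.0096 0.128 ] diam 0.03
drop [318.8 189.9] [7 7] [ 0.5621 -0.1165  0.065 ] diam 0.014
t1 [360.5 173. ] [8 7] [ 0.5952 -0.2023  0.065 ] diam 0.016
t2 [292.9 223.1] [7 7] [ 0.4962 -0.0625  0.065 ] diam 0.014
t3 [326.6 223.8] [8 7] [ 0.4936 -0.1301  0.065 ] diam 0.016
soil [0.5187 0.3132] [0.202 0.081 0.202 0.08 ] axis deg 168.9 3532
water [ 0.5154 -0.327 ] [0.081 0.202 0.08  0.201] axis deg 4.800000000000011 3459
scoop [0.4441 0.0102] [0.029 0.099 0.028 0.099] axis deg 19.099999999999994 418
scoop ends [array([0.4898, 0.0241, 0.012 ]), array([ 0.3956, -0.0072,  0.012 ])]
```

View pics/c1.png

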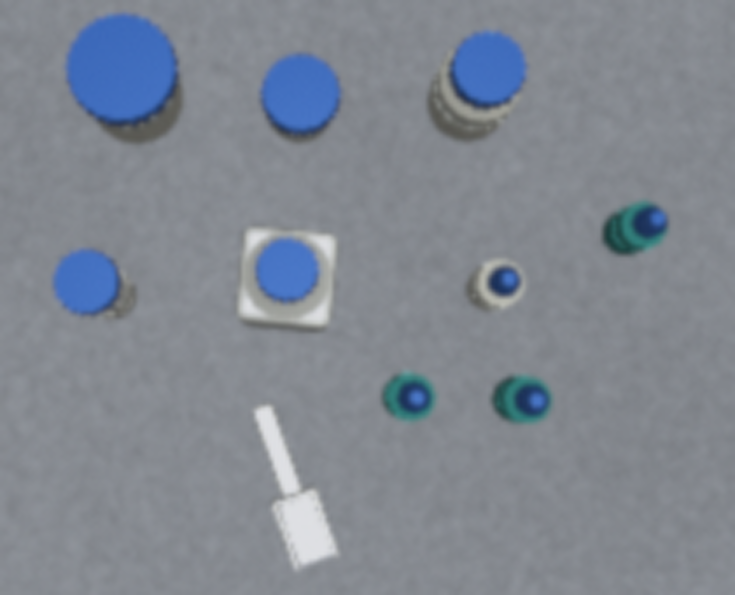

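The crop (735x595 px) confirms: bottle at (487,70) with a visible white shoulder and body, small jar at (300,93), big jar at (122,68), tube at (87,282), square bottle at (287,270), and the only white dropper at (500,283). The other three droppers are turquoise. All measured sizes match the description. Moving above the bottle.

servo_tool(
  series=[
    [[6,5.7,0,-0.08,8.5],[12,11.4,0,-0.16,8.5],[18,17,0,-0.24,8.5],[24,22.7,0,-0.24,8.5],[30,28.4,0,-0.24,8.5],[36,34,0,-0.24,8.5],[42,39.8,0,-0.24,8.5],[47,44.4,0,-0.24,8.5]],
  ],
)

```text
time_s: 1.1
tcp_pos: [0.553, -0.2243, 0.2309]
ee_rot: [0.999, 0.04, -0.0, -0.0]
ft_force: [0.2, -1.0, 0.2]
opening: 0.0847
grasp_force: 0.0
```

servo_tool(
  series=[
    [[2,2,-2,0,8.5],[2,2,-2,0,8.5],[2,2,-2,0,8.5]],
  ],
)

```text
time_s: 1.48
tcp_pos: [0.5714, -0.2064, 0.2111]
ee_rot: [0.999, 0.04, -0.001, -0.0]
ft_force: [0.4, 0.4, -0.5]
opening: 0.0845
grasp_force: 0.0
```

```bash
cat >> h.py <<'E'
def wr(n):
    o=bot.observe(); cal=bot.calibration("wrist"); im=bot.capture("wrist")
    cv2.imwrite(f"pics/{n}.png",im)
    print(o["time_s"],o["tcp_pos"].round(4),o["opening"],np.degrees(2*np.arctan2(o["ee_rot"][1],o["ee_rot"][0])).round(2))
    return im,cal
def caps(im,cal,z,lo=(105,140,60),hi=(125,255,255)):
    b=cv2.inRange(cv2.cvtColor(im,cv2.COLOR_BGR2HSV),lo,hi); n,l,st,ce=cv2.connectedComponentsWithStats(b)
    for s,c in zip(st[1:],ce[1:]):
        if s[4]>150: print(s[:4],c.round(0),ray("wrist",*c,z,cal).round(4))
E
python3 - <<'E'
from h import *
im,cal=wr("w1"); caps(im,cal,.096)
E
```

```text
1.475 [ 0.5714 -0.2064  0.2111] 0.08449044579166387 4.58
[371   0 141  37] [437.  14.] [ 0.7273 -0.3425  0.096 ]
[121  25  56  57] [148.  53.] [ 0.6798 -0.1107  0.096 ]
[29 27 57 54] [57. 54.] [ 0.6733 -0.035   0.096 ]
[246 146  16  18] [253. 155.] [ 0.6018 -0.2049  0.096 ]
[  0 161  37  43] [ 16. 182.] [0.5581 0.0195 0.096 ]
[163 171  18  17] [171. 179.] [ 0.5723 -0.1289  0.096 ]
[115 223  20  19] [124. 232.] [ 0.513  -0.0804  0.096 ]
[177 229  16  19] [184. 238.] [ 0.511 -0.141  0.096]
[497 269  15  52] [505. 295.] [ 0.4686 -0.4939  0.096 ]
```

View pics/w1.png

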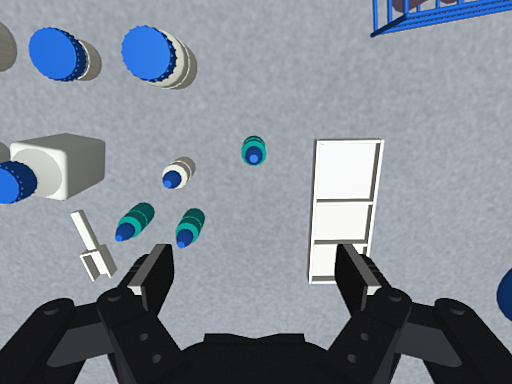

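Wrist view: the bottle cap is at (148,53), which gives (0.679,-0.107) and agrees with the top view. The water tray spans roughly (313-383,140-285) with its large compartment on the far side.

servo_tool(
  series=[
    [[5.4,5,-2,0,8.5],[10.8,10,-4,0,8.5],[10.8,10,-4,0,8.5],[10.8,10,-9,0,8.5],[10.8,10,-14,0,8.5],[10.8,10,-17.8,0,8.5],[10.8,10,-17.8,0,8.5],[10.8,10,-17.8,0,8.5]],
  ],
)

```text
time_s: 2.52
tcp_pos: [0.6811, -0.1073, 0.0359]
ee_rot: [0.999, 0.039, 0.001, 0.0]
ft_force: [-0.0, -0.3, 0.8]
opening: 0.0852
grasp_force: 0.0
```

servo_tool(
  series=[
    [[0,0,0,0,4.5],[0,0,0,0,4.5],[0,0,0,0,4.5],[0,0,0,0,4.5],[0,0,0,0,4.5]],
  ],
  force=30,
)

```text
time_s: 3.15
tcp_pos: [0.6814, -0.1064, 0.0358]
ee_rot: [0.999, 0.04, 0.002, 0.001]
ft_force: [-0.9, -0.2, 7.6]
opening: 0.049
grasp_force: 31.6
```

servo_tool(
  series=[
    [[0,0,4,0,4.5],[0,0,8,0,4.5],[0,0,11,0,4.5],[-2.5,-5.4,11,0,4.5],[-5.3,-10.8,11,0,4.5],[-8,-16.2,11,0,4.5],[-10.5,-21.6,11,0,4.5],[-10.5,-21.6,11,0,4.5]],
  ],
)

```text
time_s: 4.15
tcp_pos: [0.5729, -0.3264, 0.144]
ee_rot: [0.999, 0.037, 0.0, 0.001]
ft_force: [0.2, 0.5, -0.6]
opening: 0.0492
grasp_force: 31.4
```

servo_tool(
  series=[
    [[0,0,0,0,4.5],[0,0,0,0,4.5]],
  ],
)

```text
time_s: 4.4
tcp_pos: [0.5757, -0.3206, 0.1434]
ee_rot: [0.999, 0.041, 0.0, -0.0]
ft_force: [-0.4, 0.0, -0.5]
opening: 0.049
grasp_force: 31.4
```

```bash
python3 - <<'E'
from h import *
im,cal=wr("w2"); print(bot.observe()["grasp_force"])
E
```

```text
4.4 [ 0.5757 -0.3206  0.1434] 0.04896211400208004 4.67
31.402942654676735
```

View pics/w2.png

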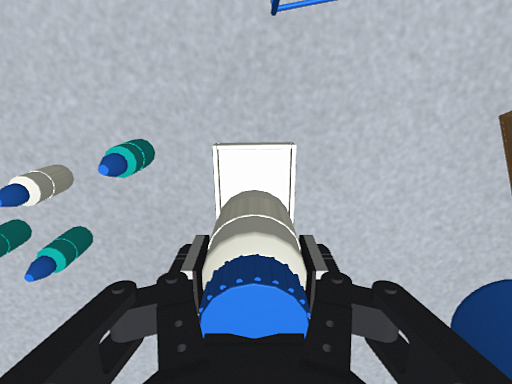

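The bottle is held upright, centred on the tray (tray edges at columns 215 and 296, bottle at 255). Lowering it and releasing.

servo_tool(
  series=[
    [[0,0,-4,0,4.5],[0,0,-8,0,4.5],[0,0,-9.8,0,4.5],[0,0,-10.2,0,4.5],[0,0,-10.2,0,4.5],[0,0,-10.2,0,4.5]],
  ],
)

```text
time_s: 5.2
tcp_pos: [0.5762, -0.3228, 0.0433]
ee_rot: [0.999, 0.04, 0.001, 0.001]
ft_force: [-0.7, 0.4, -0.8]
opening: 0.0491
grasp_force: 31.4
```

servo_tool(
  series=[
    [[0,0,0,0,6.5],[0,0,0,0,6.5],[0,0,0,0,6.5],[0,0,4,0,6.5],[0,0,9,0,6.5],[0,0,14,0,6.5],[0,0,18,0,6.5],[0,0,18,0,6.5]],
  ],
)

```text
time_s: 6.2
tcp_pos: [0.577, -0.3234, 0.227]
ee_rot: [0.999, 0.04, 0.004, 0.003]
ft_force: [-0.0, -0.1, -0.0]
opening: 0.0648
grasp_force: 0.0
```

servo_tool(
  series=[
    [[-1,6,0,0,6.5],[-2,12,0,0,6.5],[-3,18,0,0,6.5],[-4,24,0,0,6.5],[-5,30,0,0,6.5],[-6,36,0,0,6.5],[-7,42,0,0,6.5],[-7.7,44,0,0,6.5]],
  ],
)

```text
time_s: 7.2
tcp_pos: [0.4965, 0.121, 0.2202]
ee_rot: [0.999, 0.041, -0.001, -0.0]
ft_force: [0.4, -0.7, -0.4]
opening: 0.0653
grasp_force: 0.0
```

servo_tool(
  series=[
    [[0,0,0,0,6.5],[0,0,0,0,6.5],[0,0,0,0,6.5]],
  ],
)

```text
time_s: 7.58
tcp_pos: [0.4981, 0.1169, 0.221]
ee_rot: [0.999, 0.039, -0.0, 0.0]
ft_force: [0.5, -0.2, 0.8]
opening: 0.065
grasp_force: 0.0
```

```bash
python3 - <<'E'
from h import *
im,cal=wr("w3"); caps(im,cal,.114)
cv2.imwrite("pics/side1.png",bot.capture("side"))
E
```

```text
7.575 [0.4981 0.1169 0.221 ] 0.06504111498087853 4.48
[263   0  51  14] [289.   5.] [0.6486 0.1005 0.114 ]
[363   0  54  33] [388.  13.] [0.6491 0.0232 0.114 ]
[240  98  41  43] [260. 119.] [0.5619 0.1153 0.114 ]
[363 105  49  43] [388. 125.] [0.5652 0.0036 0.114 ]
[468 125  28  17] [481. 133.] [ 0.5646 -0.0791  0.114 ]
[404 181  22  17] [414. 189.] [ 0.5095 -0.0338  0.114 ]
[461 188  26  17] [473. 196.] [ 0.5071 -0.091   0.114 ]
```

View pics/side1.png

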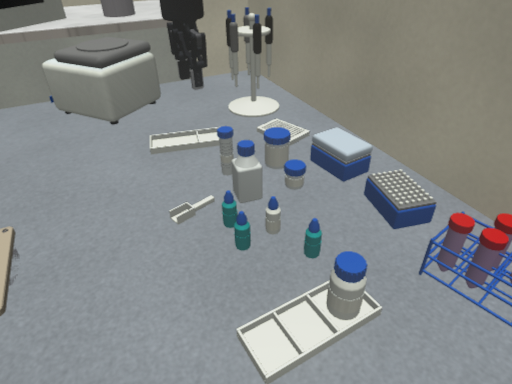

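Side view: the bottle stands upright in the large compartment at (348,285), everything else unmoved. The tube cap measures (0.562,0.116).

servo_tool(
  series=[
    [[3.2,0,0,0,6.5],[6.4,0,0,0,6.5],[6.4,0,-3,0,6.5],[6.4,0,-8,0,6.5],[6.4,0,-12,0,6.5],[6.4,0,-13.7,0,6.5],[6.4,0,-13.7,0,6.5],[6.4,0,-13.7,0,6.5]],
  ],
)

```text
time_s: 8.68
tcp_pos: [0.5635, 0.118, 0.0865]
ee_rot: [0.999, 0.04, 0.002, -0.0]
ft_force: [-0.5, 0.4, -0.3]
opening: 0.0653
grasp_force: 0.0
```

servo_tool(
  series=[
    [[0,0,0,0,3],[0,0,0,0,3],[0,0,0,0,3],[0,0,0,0,3],[0,0,0,0,3],[0,0,0,0,3]],
  ],
)

```text
time_s: 9.43
tcp_pos: [0.5632, 0.1181, 0.0859]
ee_rot: [0.999, 0.04, 0.001, -0.0]
ft_force: [0.5, -0.9, 6.0]
opening: 0.0333
grasp_force: 29.5
```

servo_tool(
  series=[
    [[0,0,6,0,3],[0,0,12,0,3],[0,0,15.5,0,3],[0,0,15.5,0,3],[-0.6,-6,15.5,0,3],[-1.3,-12,15.5,0,3],[-2,-18,15.5,0,3],[-2.6,-24,15.5,0,3]],
  ],
)

```text
time_s: 10.42
tcp_pos: [0.5347, -0.1235, 0.2376]
ee_rot: [0.999, 0.04, -0.001, -0.0]
ft_force: [1.8, -0.6, -0.7]
opening: 0.0331
grasp_force: 30.2
```

```bash
python3 - <<'E'
from h import *
o=bot.observe();print(o["tcp_pos"],o["opening"],o["grasp_force"])
E
```

```text
[ 0.53469007 -0.12346385  0.23761659] 0.03307553765546276 30.168839693069458
```

servo_tool(
  series=[
    [[-0.8,-6,0,0,3],[-1.6,-12,0,0,3],[-2.4,-18,0,0,3],[-2.5,-20.5,0,0,3],[-2.5,-20.5,0,0,3],[-2.5,-20.5,0,0,3],[-2.5,-20.5,0,0,3]],
  ],
)

```text
time_s: 11.3
tcp_pos: [0.5114, -0.3255, 0.2391]
ee_rot: [0.999, 0.041, -0.0, -0.0]
ft_force: [-0.0, 0.4, -0.4]
opening: 0.0333
grasp_force: 30.2
```

```bash
python3 - <<'E'
from h import *
im,cal=wr("w4")
E
```

```text
11.3 [ 0.5114 -0.3255  0.2391] 0.0333100687107015 4.68
```

View pics/w4.png

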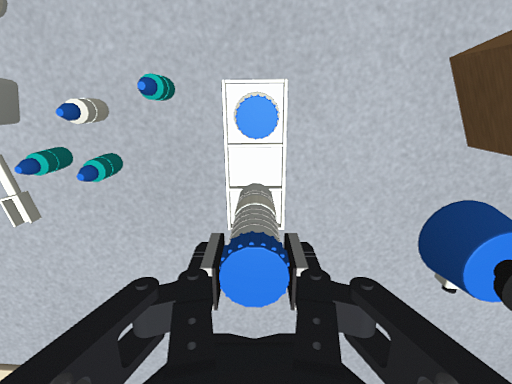

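The tube hangs straight in line with the tray (columns 222-288). The bottle stands at (256,117) in the large compartment. Lowering.

servo_tool(
  series=[
    [[0,0,-5,0,3],[0,0,-10,0,3],[0,0,-13.5,0,3],[0,0,-15,0,3],[0,0,-15,0,3],[0,0,-15,0,3],[0,0,-15,0,3]],
  ],
)

```text
time_s: 12.22
tcp_pos: [0.5114, -0.3272, 0.0902]
ee_rot: [0.999, 0.04, 0.0, 0.0]
ft_force: [-0.4, 0.3, -0.2]
opening: 0.0333
grasp_force: 31.2
```

servo_tool(
  series=[
    [[0,0,0,0,5],[0,0,0,0,5],[0,0,0,0,5],[0,0,4,0,5],[0,0,8,0,5],[0,0,11,0,5],[0,0,12,0,5],[0,0,12,0,5]],
  ],
)

```text
time_s: 13.22
tcp_pos: [0.5111, -0.3271, 0.2093]
ee_rot: [0.999, 0.04, 0.0, 0.0]
ft_force: [0.4, -0.5, -0.1]
opening: 0.05
grasp_force: 0.0
```

servo_tool(
  series=[
    [[-0.3,6,0,0,5],[-0.6,12,0,0,5],[-1,18,0,0,5],[-1.1,21,0,0,5],[-1.1,21,0,0,5],[-1.1,21,0,0,5]],
  ],
)

```text
time_s: 13.98
tcp_pos: [0.4994, -0.1173, 0.208]
ee_rot: [0.999, 0.04, -0.001, -0.0]
ft_force: [-0.1, -0.7, -0.4]
opening: 0.0504
grasp_force: 0.0
```

```bash
python3 - <<'E'
from h import *
im,cal=wr("w5"); caps(im,cal,.065)
# white body segmentation near expected
p=cv2.projectPoints(np.array([[.562,-.1165,.03],[.562,-.1165,.078]]),np.array(cal["rvec"],float),np.array(cal["tvec"],float),np.array(cal["K"],float),None)[0]
print(p.reshape(-1,2).round(0))
s=bot.capture("side");b=cv2.resize(im,None,fx=.9,fy=.9);cv2.imwrite("pics/w5b.png",np.hstack([im[:,100:400],s[100:,100:400][:284].repeat(1,0) if 0 else cv2.resize(s[150:384,180:480],(492,384))]))
E
```

```text
13.975 [ 0.4994 -0.1173  0.208 ] 0.05039649741490438 4.59
[131   0  35   9] [148.   3.] [ 0.6513 -0.0137  0.065 ]
[75 81 55 47] [101. 104.] [0.5625 0.0349 0.065 ]
[341  80  21  19] [351.  89.] [ 0.5951 -0.2043  0.065 ]
[458  99  54  50] [487. 124.] [ 0.5741 -0.3449  0.065 ]
[252 109  17  18] [260. 117.] [ 0.5621 -0.1194  0.065 ]
[196 168  17  18] [204. 177.] [ 0.4968 -0.066   0.065 ]
[259 176  17  18] [267. 184.] [ 0.4941 -0.133   0.065 ]
[461 180  51  42] [486. 201.] [ 0.4947 -0.3718  0.065 ]
[[256. 115.]
 [257. 118.]]
```

View pics/w5b.png

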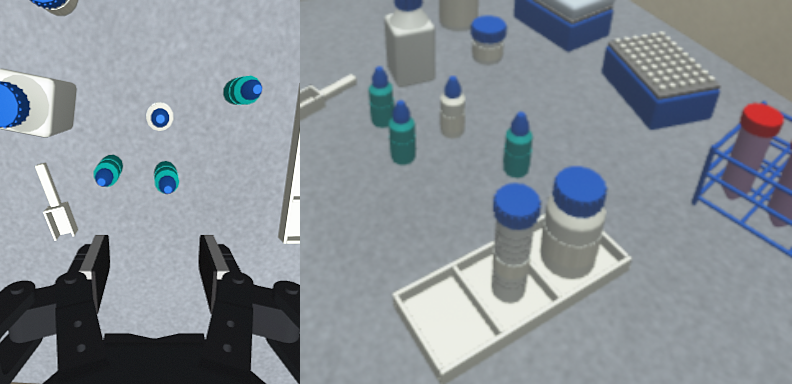

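The left half shows the white dropper directly ahead at (160,117), measured (0.562,-0.118). The right half shows bottle and tube upright in their compartments.

servo_tool(
  series=[
    [[3.2,0,0,0,5],[6.2,0,0,0,5],[6.2,0,-3,0,5],[6.2,0,-8,0,5],[6.2,0,-13,0,5],[6.2,0,-17,0,5],[6.2,0,-18.9,0,5],[6.2,0,-18.9,0,5]],
  ],
)

```text
time_s: 15.08
tcp_pos: [0.5608, -0.1174, 0.019]
ee_rot: [0.999, 0.039, -0.001, -0.0]
ft_force: [0.2, -0.5, -0.3]
opening: 0.0502
grasp_force: 0.0
```

servo_tool(
  series=[
    [[0,0,0,0,5],[0,0,0,0,2.4],[0,0,0,0,2.4],[0,0,0,0,2.4],[0,0,0,0,2.4],[0,0,0,0,2.4]],
  ],
)

```text
time_s: 15.82
tcp_pos: [0.5635, -0.1175, 0.0224]
ee_rot: [0.999, 0.04, 0.002, 0.001]
ft_force: [-0.6, 0.2, 6.8]
opening: 0.0271
grasp_force: 29.2
```

servo_tool(
  series=[
    [[0,0,6,0,2.4],[0,0,12,0,2.4],[0,0,15,0,2.4],[-3,-5.3,15,0,2.4],[-6,-10.7,15,0,2.4],[-9,-16,15,0,2.4],[-12.1,-21.5,15,0,2.4],[-12.1,-21.5,15,0,2.4]],
  ],
)

```text
time_s: 16.82
tcp_pos: [0.4387, -0.3357, 0.171]
ee_rot: [0.999, 0.037, 0.0, 0.001]
ft_force: [0.2, -0.9, -0.7]
opening: 0.0273
grasp_force: 29.9
```

servo_tool(
  series=[
    [[0,0,0,0,2.4],[0,0,0,0,2.4],[0,0,0,0,2.4]],
  ],
)

```text
time_s: 17.2
tcp_pos: [0.4417, -0.3309, 0.1703]
ee_rot: [0.999, 0.041, 0.0, -0.0]
ft_force: [-0.2, 1.4, 0.1]
opening: 0.0273
grasp_force: 29.9
```

```bash
python3 - <<'E'
from h import *
im,cal=wr("w6"); s=bot.capture("side")
cv2.imwrite("pics/w6b.png",np.hstack([im[:,100:400],cv2.resize(s[150:384,180:480],(492,384))]))
E
```

```text
17.2 [ 0.4417 -0.3309  0.1703] 0.027336545003246854 4.69
```

View pics/w6b.png

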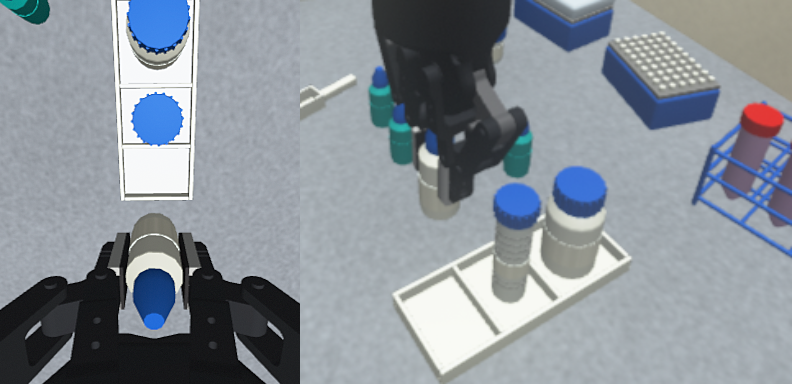

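The dropper hangs upright over the end compartment, in line with the tray (columns 120-193). Before lowering I check the camera's clearance to the tube.

```bash
python3 - <<'E'
from h import *
c=bot.calibration("wrist");R=cv2.Rodrigues(np.array(c["rvec"],float))[0]
print(-R.T@np.array(c["tvec"],float).ravel()-bot.observe()["tcp_pos"],R[2],c["K"][0])
E
```

```text
[0.07933705 0.00560594 0.14316057] [-0.30979862 -0.02659904 -0.95043006] [281.10167507   0.         253.82108515]
```

servo_tool(
  series=[
    [[0,-0.2,-5,0,2.4],[0,-0.2,-10,0,2.4],[0,-0.2,-13,0,2.4],[0,-0.2,-14.3,0,2.4],[0,-0.2,-14.3,0,2.4],[0,-0.2,-14.3,0,2.4],[0,-0.2,-14.3,0,2.4]],
  ],
)

```text
time_s: 18.18
tcp_pos: [0.4416, -0.3345, 0.0283]
ee_rot: [0.999, 0.04, 0.001, 0.001]
ft_force: [0.2, 0.0, -0.6]
opening: 0.027
grasp_force: 31.3
```

servo_tool(
  series=[
    [[0,0,0,0,4.2],[0,0,0,0,4.2],[0,0,0,0,4.2],[0,0,4,0,4.2],[0,0,9,0,4.2],[0,0,14,0,4.2],[0,0,18,0,4.2],[0,0,18,0,4.2]],
  ],
)

```text
time_s: 19.18
tcp_pos: [0.4428, -0.3358, 0.2121]
ee_rot: [0.999, 0.04, 0.003, 0.003]
ft_force: [1.1, 0.2, -1.2]
opening: 0.0421
grasp_force: 0.0
```

servo_tool(
  series=[
    [[2.5,5.5,0,-0.09,6.5],[5,11,0,-0.18,6.5],[7.5,16.5,0,-0.276,6.5],[10,22,0,-0.276,6.5],[12.8,27.5,0,-0.276,6.5],[15.7,33.5,0,-0.276,6.5],[15.7,33.5,0,-0.276,6.5],[15.7,33.5,0,-0.276,6.5]],
  ],
)

```text
time_s: 20.18
tcp_pos: [0.5973, 0.0013, 0.2058]
ee_rot: [0.995, -0.097, -0.001, 0.0]
ft_force: [0.5, 0.5, 0.6]
opening: 0.0646
grasp_force: 0.0
```

servo_tool(
  series=[
    [[0,0,0,0,6.5],[0,0,0,0,6.5]],
  ],
)

```text
time_s: 20.42
tcp_pos: [0.5976, -0.0004, 0.2072]
ee_rot: [0.995, -0.099, -0.0, 0.0]
ft_force: [1.2, 0.7, -0.0]
opening: 0.0649
grasp_force: 0.0
```

```bash
python3 - <<'E'
from h import *
im,cal=wr("w7"); caps(im,cal,.054); s=bot.capture("side")
cv2.imwrite("pics/w7b.png",np.hstack([im[:,100:400],cv2.resize(s[150:384,180:480],(492,384))]))
E
```

```text
20.425 [ 5.976e-01 -4.000e-04  2.072e-01] 0.0649074457385749 -11.35
[141   0  94  30] [182.  12.] [0.7635 0.0325 0.054 ]
[93 77 73 72] [129. 113.] [0.688  0.1098 0.054 ]
[217  76  47  50] [240. 100.] [ 0.6773 -0.0034  0.054 ]
[438 134  27  18] [451. 143.] [ 0.5924 -0.2117  0.054 ]
[233 209  38  42] [252. 230.] [0.5341 0.0135 0.054 ]
[375 234  20  20] [385. 243.] [ 0.4867 -0.1372  0.054 ]
```

View pics/w7b.png

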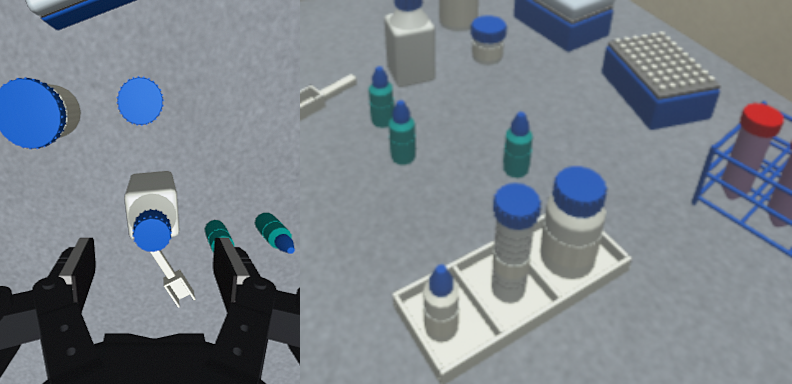

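All three items of the water kit stand upright. The small jar lid at (140,100) gives (0.677,-0.002).

servo_tool(
  series=[
    [[4,-0.1,0,0,6.5],[7.9,-0.2,0,0,6.5],[7.9,-0.2,-3,0,6.5],[7.9,-0.2,-8,0,6.5],[7.9,-0.2,-13,0,6.5],[7.9,-0.2,-17,0,6.5],[7.9,-0.2,-18.1,0,6.5],[7.9,-0.2,-18.1,0,6.5]],
  ],
)

```text
time_s: 21.52
tcp_pos: [0.6768, -0.0013, 0.0265]
ee_rot: [0.995, -0.098, -0.0, 0.0]
ft_force: [-0.9, -0.9, 0.2]
opening: 0.065
grasp_force: 0.0
```

servo_tool(
  series=[
    [[0,0,0,0,6.5],[0,0,0,0,4.2],[0,0,0,0,4.2],[0,0,0,0,4.2],[0,0,0,0,4.2]],
  ],
)

```text
time_s: 22.15
tcp_pos: [0.6786, -0.0012, 0.0289]
ee_rot: [0.995, -0.098, 0.002, -0.0]
ft_force: [-1.7, 0.4, 7.0]
opening: 0.0448
grasp_force: 30.3
```

servo_tool(
  series=[
    [[0,0,6,0,4.2],[0,0,12,0,4.2],[0,0,14,0,4.2],[-1.7,5.5,14,0,4.2],[-3.5,11,14,0,4.2],[-5.2,16.5,14,0,4.2],[-7,22,14,0,4.2],[-8.8,27.6,14,0,4.2]],
  ],
)

```text
time_s: 23.15
tcp_pos: [0.5879, 0.2765, 0.1661]
ee_rot: [0.995, -0.098, -0.0, 0.0]
ft_force: [1.4, 0.5, -0.2]
opening: 0.0453
grasp_force: 31.0
```

```bash
python3 - <<'E'
from h import *
o=bot.observe();print(o["tcp_pos"],o["joint_positions"].round(2),o["opening"])
E
```

```text
[0.5879083  0.27652152 0.16606034] [ 0.36  0.3   1.41 -0.    1.43  2.13] 0.04533721109934904
```

servo_tool(
  series=[
    [[-0.6,2.6,0,0,4.2],[-0.6,2.6,0,0,4.2],[-0.6,2.6,0,0,4.2]],
  ],
)

```text
time_s: 23.52
tcp_pos: [0.5829, 0.3003, 0.1659]
ee_rot: [0.995, -0.098, -0.0, 0.0]
ft_force: [0.2, -0.5, -1.0]
opening: 0.045
grasp_force: 31.0
```

```bash
python3 - <<'E'
from h import *
im,cal=wr("w8")
cv2.imwrite("pics/w8b.png",np.hstack([im[:,100:400],cv2.resize(bot.capture("side")[100:250,100:300],(500,384))]))
E
```

```text
23.525 [0.5829 0.3003 0.1659] 0.044995013810471635 -11.24
```

View pics/w8b.png

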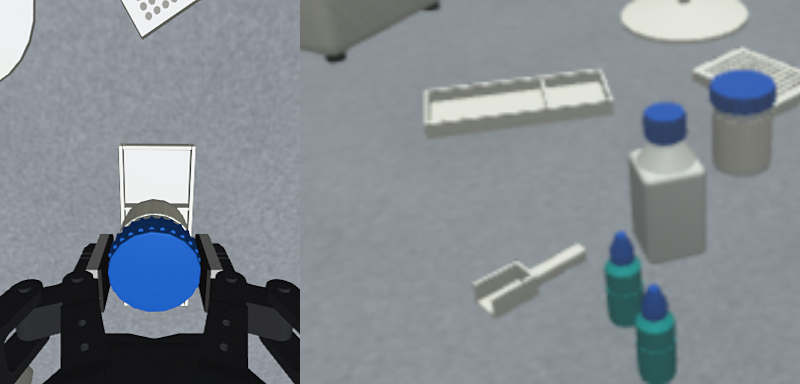

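The jar hangs centred over the tray (columns 120-194, jar 154). Lowering.

servo_tool(
  series=[
    [[0,-0.1,-5,0,4.2],[0,-0.1,-10,0,4.2],[0,-0.1,-12.5,0,4.2],[0,-0.1,-13.3,0,4.2],[0,-0.1,-13.3,0,4.2],[0,-0.1,-13.3,0,4.2],[0,-0.1,-13.3,0,4.2]],
  ],
)

```text
time_s: 24.5
tcp_pos: [0.5835, 0.2998, 0.0339]
ee_rot: [0.995, -0.098, 0.0, -0.0]
ft_force: [0.4, -1.1, -0.3]
opening: 0.045
grasp_force: 31.4
```

servo_tool(
  series=[
    [[0,0,0,0,6],[0,0,0,0,6],[0,0,0,0,6],[0,0,5,0,6],[0,0,10,0,6],[0,0,14,0,6],[0,0,17,0,6],[0,0,17,0,6]],
  ],
)

```text
time_s: 25.5
tcp_pos: [0.5847, 0.3008, 0.2074]
ee_rot: [0.995, -0.098, 0.003, -0.002]
ft_force: [-0.4, 0.2, 0.5]
opening: 0.0603
grasp_force: 0.0
```

servo_tool(
  series=[
    [[-1,-4,0,0.18,4],[-2,-8,0,0.36,4],[-3,-12,0,0.54,4],[-4,-16,0,0.72,4],[-5,-20,0,0.9,4],[-6,-24,0,1.08,4],[-7,-27,0,1.26,4],[-7.5,-27,0,1.44,4]],
  ],
)

```text
time_s: 26.5
tcp_pos: [0.5067, 0.028, 0.2016]
ee_rot: [0.812, 0.584, -0.001, -0.0]
ft_force: [0.9, 0.3, 1.2]
opening: 0.04
grasp_force: 0.0
```

servo_tool(
  series=[
    [[0,0,0,0.18,4],[0,0,0,0.36,4],[0,0,0,0.54,4],[0,0,0,0.72,4],[0,0,0,0.9,4],[0,0,0,1.08,4],[0,0,0,1.26,4],[0,0,0,1.44,4]],
  ],
)

```text
time_s: 27.5
tcp_pos: [0.5071, 0.03, 0.2016]
ee_rot: [0.224, 0.975, -0.0, -0.001]
ft_force: [-0.1, 0.9, 0.3]
opening: 0.0397
grasp_force: 0.0
```

servo_tool(
  series=[
    [[0,0,0,0.18,4],[0,0,0,0.36,4],[0,0,0,0.54,4],[0,0,0,0.7,4],[0,0,0,0.78,4],[0,0,0,0.79,4],[0,0,0,0.79,4],[0,0,0,0.79,4]],
  ],
)

```text
time_s: 28.5
tcp_pos: [0.5078, 0.03, 0.203]
ee_rot: [-0.165, 0.986, 0.0, -0.0]
ft_force: [-0.1, 0.5, -0.0]
opening: 0.0401
grasp_force: 0.0
```

```bash
python3 - <<'E'
from h import *
im,cal=wr("w9")
w=cv2.inRange(cv2.cvtColor(im,cv2.COLOR_BGR2HSV),(0,0,185),(180,60,255)); n,l,st,ce=cv2.connectedComponentsWithStats(w)
for i in range(1,n):
    if st[i][4]>150:
        b=cv2.boxPoints(cv2.minAreaRect(np.argwhere(l==i)[:,::-1].astype(np.float32)))
        P=np.array([ray("wrist",*p,.012,cal)[:2] for p in b]);e=P[1]-P[0];f=P[2]-P[1];g=e if np.hypot(*e)>np.hypot(*f) else f
        print(st[i],P.mean(0).round(4),np.hypot(*e).round(3),np.hypot(*f).round(3),np.degrees(np.arctan2(g[1],g[0])).round(1))
cv2.imwrite("pics/w9b.png",np.hstack([im[:,100:400],cv2.resize(bot.capture("side")[60:210,100:300],(500,384))]))
E
```

```text
28.5 [0.5078 0.03   0.203 ] 0.04007534587323985 198.97
[     0      0    512    382 118241] [0.5877 0.0582] 0.523 0.544 34.7
[ 61  52  28  24 235] [ 0.4584 -0.1937] 0.014 0.032 67.4
[  0 351  23  21 196] [ 0.9254 -0.2319] 0.036 0.035 169.3
[345 350  44  34 741] [0.7583 0.2972] 0.036 0.103 55.0
[119 360  44  24 595] [ 0.8794 -0.0345] 0.085 0.035 157.2
```

View pics/w9b.png

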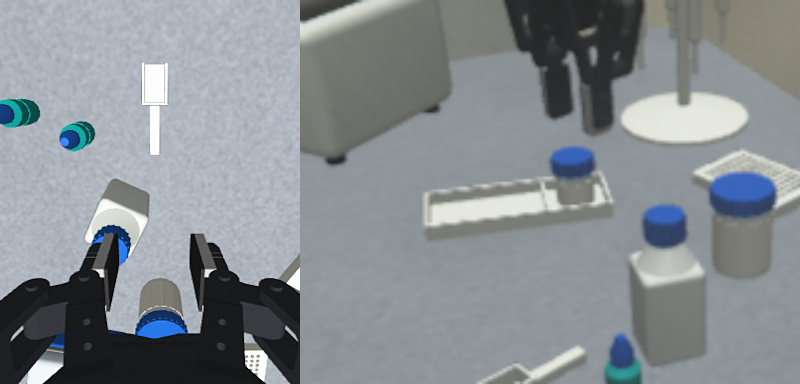

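Left half: the scoop lies in line with the tool, bowl front at (155,64), handle from (155,105) to its end at (155,153). Right half: the jar stands in the squarish compartment at (572,175).

```bash
python3 - <<'E'
from h import *
cal=bot.calibration("wrist")
A=ray("wrist",255,153.5,.012,cal);B=ray("wrist",255,64,.02,cal);C=ray("wrist",255,105,.012,cal)
d=(B-A)[:2];print(A,B,C,np.hypot(*d),np.degrees(np.arctan2(d[1],d[0]))%360, A[:2]+.036*d/np.hypot(*d))
E
```

```text
[0.48995857 0.02402601 0.012     ] [ 0.3979192  -0.00781091  0.02      ] [0.43745628 0.00587973 0.012     ] 0.09739011786941265 199.08078216668144 [0.45593646 0.01225757]
```

servo_tool(
  series=[
    [[-2.6,-0.9,0,0,3],[-5.2,-1.75,-2,0,3],[-5.2,-1.75,-6,0,3],[-5.2,-1.75,-11,0,3],[-5.2,-1.75,-15,0,3],[-5.2,-1.75,-18,0,3],[-5.2,-1.75,-19,0,3],[-5.2,-1.75,-19,0,3]],
  ],
)

```text
time_s: 29.6
tcp_pos: [0.4558, 0.0125, 0.0133]
ee_rot: [-0.165, 0.986, 0.0, -0.0]
ft_force: [-0.6, -1.1, 0.9]
opening: 0.0302
grasp_force: 0.0
```

servo_tool(
  series=[
    [[0,0,0,0,2.5],[0,0,-0.4,0,2.5],[0,0,-0.8,0,2.5],[0,0,-0.8,0,2.5]],
  ],
)

```text
time_s: 30.1
tcp_pos: [0.4556, 0.0125, 0.005]
ee_rot: [-0.165, 0.986, 0.0, -0.0]
ft_force: [-0.0, -0.0, 0.1]
opening: 0.0252
grasp_force: 0.0
```

servo_tool(
  series=[
    [[0,0,0,0,0.8],[0,0,0,0,0.8],[0,0,0,0,0.8],[0,0,0,0,0.8],[0,0,0,0,0.8]],
  ],
)

```text
time_s: 30.72
tcp_pos: [0.456, 0.0125, 0.0054]
ee_rot: [-0.165, 0.986, -0.0, 0.0]
ft_force: [-0.3, 0.1, 1.4]
opening: 0.0105
grasp_force: 30.9
```

servo_tool(
  series=[
    [[0,0,2,0,0.8],[0,0,6,0,0.8],[0,0,11,0,0.8],[0,0,15,0,0.8],[0,0,15,0,0.8]],
  ],
)

```text
time_s: 31.35
tcp_pos: [0.4586, 0.0123, 0.1594]
ee_rot: [-0.165, 0.986, -0.001, 0.004]
ft_force: [0.3, 0.4, -0.5]
opening: 0.0106
grasp_force: 30.8
```

servo_tool(
  series=[
    [[0.8,5.5,0,-0.15,0.8],[1.6,11,0,-0.3,0.8],[2.4,16.5,0,-0.45,0.8],[3.2,22,0,-0.525,0.8],[4,27.5,0,-0.525,0.8],[4.3,30.4,0,-0.525,0.8],[4.3,30.4,0,-0.525,0.8],[4.3,30.4,0,-0.525,0.8]],
  ],
)

```text
time_s: 32.35
tcp_pos: [0.4983, 0.3156, 0.154]
ee_rot: [0.096, 0.995, -0.001, -0.001]
ft_force: [-1.1, -0.9, -1.6]
opening: 0.0108
grasp_force: 30.8
```

servo_tool(
  series=[
    [[0,0,0,0,0.8],[0,0,0,0,0.8]],
  ],
)

```text
time_s: 32.6
tcp_pos: [0.4991, 0.3156, 0.1553]
ee_rot: [0.097, 0.995, -0.0, 0.0]
ft_force: [0.4, 0.7, -0.0]
opening: 0.0104
grasp_force: 30.8
```

```bash
python3 - <<'E'
from h import *
im,cal=wr("w10")
cv2.imwrite("pics/w10b.png",np.hstack([im[:,100:400],cv2.resize(bot.capture("side")[60:210,100:300],(500,384))]))
E
```

```text
32.6 [0.4991 0.3156 0.1553] 0.010362149422402973 168.88
```

View pics/w10b.png

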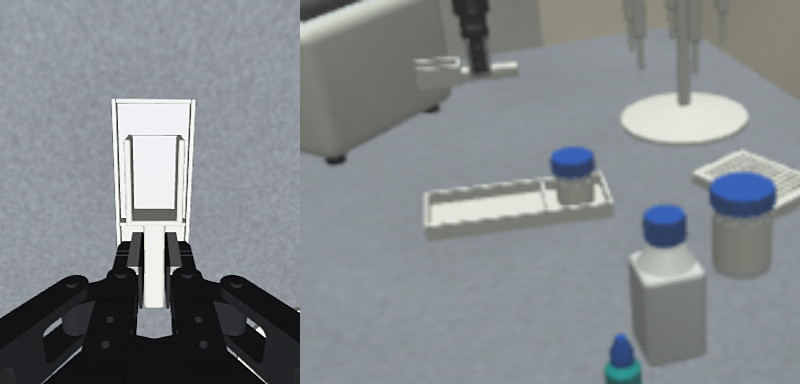

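The scoop is held level, open side up, bowl pointing along the long compartment and centred (tray columns 113-195, scoop 154). Lowering.

servo_tool(
  series=[
    [[0,0.1,-5,0,0.8],[0,0.1,-10,0,0.8],[0,0.1,-13,0,0.8],[0,0.1,-14,0,0.8],[0,0.1,-14.5,0,0.8],[0,0.1,-14.5,0,0.8],[0,0.1,-14.5,0,0.8]],
  ],
)

```text
time_s: 33.58
tcp_pos: [0.5001, 0.3181, 0.0119]
ee_rot: [0.096, 0.995, 0.001, 0.001]
ft_force: [0.2, -1.0, 0.2]
opening: 0.0108
grasp_force: 30.8
```

servo_tool(
  series=[
    [[0,0,0,0,2.6],[0,0,0,0,2.6],[0,0,0,0,2.6],[0,0,3,0,2.6],[0,0,8,0,2.6],[0,0,13,0,2.6],[0,-4,15,0,2.6],[0,-8,15,0,2.6]],
  ],
)

```text
time_s: 34.58
tcp_pos: [0.5004, 0.2375, 0.1634]
ee_rot: [0.096, 0.995, 0.001, 0.002]
ft_force: [1.1, -0.1, -0.2]
opening: 0.0261
grasp_force: 0.0
```

servo_tool(
  series=[
    [[0,-6,3,0,2.6],[0,-12,4,0,2.6],[0,-18,4,0,2.6],[0,-22,4,0,2.6],[0,-22,4,0,2.6],[0,-22,4,0,2.6]],
  ],
)

```text
time_s: 35.33
tcp_pos: [0.4989, 0.0178, 0.2003]
ee_rot: [0.097, 0.995, 0.0, -0.0]
ft_force: [-0.1, 0.3, 0.0]
opening: 0.0261
grasp_force: 0.0
```

```bash
python3 - <<'E'
from h import *
t=bot.capture("top");s=bot.capture("side");print(bot.observe()["tcp_pos"])
a=cv2.resize(t[150:270,80:240],(400,300),interpolation=2);b=cv2.resize(t[150:270,340:500],(400,300),interpolation=2)
c=cv2.resize(s[60:180,120:280],(400,300),interpolation=2);d=cv2.resize(s[144:384,200:512],(400,300))
cv2.imwrite("pics/end.png",np.vstack([np.hstack([a,b]),np.hstack([c,d])]))
E
```

```text
[0.49888786 0.0185287  0.20020769]
```

View pics/end.png

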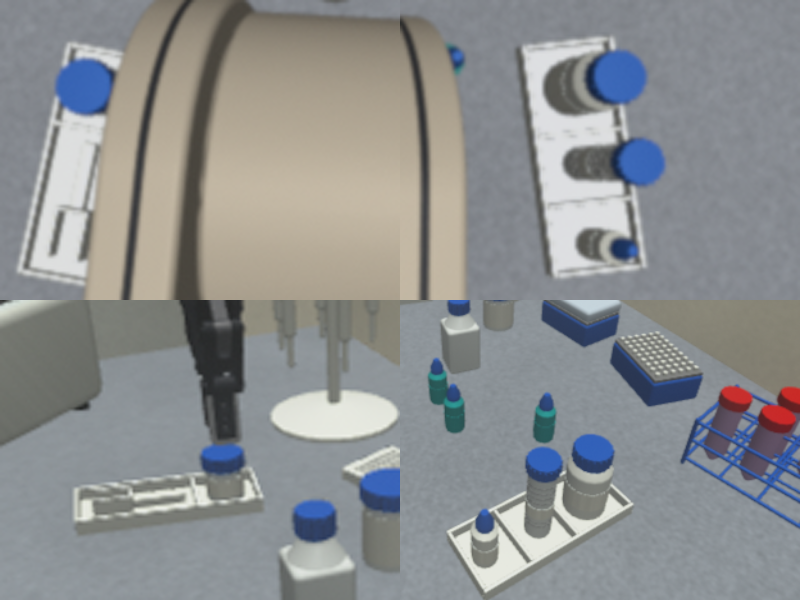

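The final pictures show the bottle, tube and dropper upright in the water tray. In the soil tray the jar stands in the squarish compartment, and the scoop lies flat, open side up, along the long one. The gripper is clear of everything, so I hand in.

```bash
python3 -c "
from workcell import bot
print(bot.finish_job())"
```

```text
the job is handed in; nothing more can be done
None
```

Both kits are made up as asked and the job is handed in at about 35 s of the 128 s allowed; the last pictures showed every item in its compartment, with the spare jar, square bottle and turquoise look-alikes untouched.

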